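# Load-test a sprung belt tensioner and mark its deflection

### The job

Check the belt tensioner on the blue test stand: with the shut fingertips push its black roller away from its rest stop, through its travel, until you load it with 12 N (within 1.5 N; never more than 14 N), hold that load for about a second, then ease the arm gently back to its stop and let go, without letting it snap back. The red trailing needle then stays at the deflection reached: do not touch it, but set the yellow cursor on the curved rail to the needle's reading and leave it there. Leave the gear, the loupe and the steel gauge bar next to the stand where they are.

Things in the scene. Friction and masses are not known exactly. Their poses are not given: they have to be found in the camera images.
- stand: The test stand, fixed to the table: blue bed plate 180 (its x) x 350 (its y) mm, top 12 mm above the table. Origin at table height on the vertical pivot axis shared by arm, needle and cursor; z up. From the pivot the arm reaches to the +y end; the white sector (a line every 5 degrees) lies at the -y end, 97 to 127 mm from the pivot. Hub 58 mm high at most.
- tensioner_arm (a joint): Deflection q of the aluminium arm, rad: 0 at the rest stop, to 0.88; grows clockwise seen from above (roller goes to stand +x). Spring preload at the stop differs from unit to unit (about 3 to 7.5 N at the roller), then about 0.11 N more per mm at the roller; 12 N lies between 0.3 and 0.7 rad. Almost undamped: let go, it snaps back.
- roller: Black roller upright on the end of the arm (free to spin): 44 mm diameter, from 34 to 60 mm above the table, axis 130 mm from the pivot at stand x, y = -0.130 sin(0.4-q), 0.130 cos(0.4-q) for arm reading q. Origin at the centre of its underside. The bar below it is 15 mm wide, 22 to 32 mm above the table.
- roller_centre (a point): Centre of the black roller, 47 mm above the table.
- needle: The red trailing needle, 4 mm round wire on a brass cap: from the pivot at 52 mm height, bent down over the scale to 20 mm. Origin on the pivot axis at table height. A pin on the arm pushes it ahead whenever the arm's reading reaches the needle's; light friction keeps it at the highest reading when the arm goes back. Its reading starts between 0.02 and 0.15.
- needle_tip (a point): Tip of the red needle. At needle reading q (rad, same zero and sense as the arm) it lies at stand coordinates (0.128 sin(0.4-q), -0.128 cos(0.4-q)), 20 mm above the table.
- cursor (a joint): Reading of the yellow cursor, rad, -0.05 to 0.95, same zero and sense as arm and needle; it agrees with the needle when both point along one line from the pivot. Friction (about 1 N at the peg) holds it where it is left; it passes the needle without touching it. Starts between 0 and 0.18.
- cursor_peg (a point): Middle of the cursor's upright round yellow grip peg: 12 mm diameter, from 25 to 59 mm above the table, this point at 45 mm, 155 mm from the pivot at stand x, y = 0.155 sin(0.4-q), -0.155 cos(0.4-q) for cursor reading q. It stands on a yellow block 20 x 22 mm with a black index line that points at the pivot.
- spur_gear_centre (a point): Bystander: loose steel spur gear, 49 mm across, 18 mm high; its centre. Beyond the +y end of the stand.
- loupe_centre (a point): Bystander: loose black loupe, 33 mm across, 32 mm high; its centre. Beyond the far (+x) side of the stand.
- gauge_bar_centre (a point): Bystander: loose steel gauge bar 18 x 48 x 26 mm; its centre. Beyond the -y end of the stand.

How it is judged:
On the way, in this order (a step that is already met when the one before it is completed fails the run):
1. the fingers load the roller with 10.5 to 13.5 N, the arm off its stop, for 0.6 s (contact force between the fingers and roller between 10.5 and 13.5 N and value of joint tensioner_arm above 0.2 rad), for 0.6 s.
2. the arm is back at its stop and let go, the needle shows the deflection (value of joint tensioner_arm below 0.04 rad and x of needle_tip in the frame of stand below 0.0254 m and contact force between the fingers and roller below 0.2 N), for 0.2 s.
At the end, for the whole second after the job is handed in: the arm rests at its stop (reading below 0.04 rad), the needle shows the deflection reached (above 0.2 rad), and the yellow cursor points at the needle's reading within 0.035 rad (2 degrees, 5 mm at the rail) and is at rest (value of joint tensioner_arm below 0.04 rad and x of needle_tip in the frame of stand below 0.0254 m and angle between the y axis of cursor_peg and the y axis of needle_tip, either way round below 0.035 rad and velocity of joint cursor between -0.02 and 0.02 rad/s); the robot touches nothing.
It fails at once if the roller is loaded with more than 14 N (contact force between the fingers and roller above 14 N).
It fails at once if the arm snaps back (faster than 2 rad/s) (velocity of joint tensioner_arm below -2 rad/s).
It fails at once if the robot touches the red needle (contact force between any of the fingers, the arm and needle above 0.3 N).
It fails at once if gear, loupe or gauge bar is moved by more than 15 mm (distance of any of spur_gear_centre, loupe_centre, gauge_bar_centre from where it was at the start of the episode above 0.015 m).
It also fails if it takes over 69 s, if anything falls off the work surface, if the arm or the gripper's body presses on something with over 40 N, if the wrist force passes 120 N, or if a joint passes its speed limit or range.

### The arm

A 7-joint arm with a two-finger parallel gripper is mounted at the origin on a cart in front of the work surface, level with it; the furniture and walls round the work are solid. World frame = base frame: x ahead of the robot, y to its left, z up, the work surface at z = 0. Lengths are in m, angles in rad, forces in N, time in s.
With the tool pointing down it reaches from about 0.35 to 0.9 m from the base axis. Payload 8.1 kg.
Tool frame: the origin (TCP) lies at the very end of the fingers, on their centre line; the grasp point (between the pads) lies 19 mm behind it (manip.tcp_to_grasp is the distance from the TCP to the grasp point, in m); y points along the fingers, z is the direction in which the jaws open and shut, and the axes are right-handed (so a half turn about y gives the same grasp; the last joint's range is limited). The gripper opens to 85 mm and grips with 20 to 120 N. Pads are 22 mm wide; open, the fingers measure 114 mm over their backs; the gripper's body (76 mm by 85 mm) begins 54 mm behind the grasp point. The pads swing forward as they close: fully open they stand 13 mm farther back than shut.
Start: joints at [-1.357, 0.434, 0.025, 1.573, -0.012, 1.134, -0.075], TCP at [0.195, 0.594, 0.231] pointing down, gripper open.
Joint ranges: [-2.62, 2.62], [-0.44, 2.09], [-1.27, 1.32], [0.08, 2.57], [-1.32, 4.46], [0.12, 2], [-2.74, 2.74]. Speed limits (rad/s): [2.22, 2.22, 3.01, 3.01, 3.14, 3.14, 3.14].

### API

Orientations are given as a rotation vector (axis times angle).
In Python, from workcell import manip gives the robot as it stands. The module is installed in compiled form; this text tells all that it offers.
- The arm moves only by the tool step_arm, never from a script. Its argument "commands" is a list of rows, each an object with "linear": the shift along the tool's x, y, z as a fraction of full scale, a list of three; "spin": the turn about the tool's y as a fraction of full scale. A call has 1 to 5 rows; each row is the pose to reach, as a shift and turn from the pose measured when the call began, along the tool's axes at that moment; what a row does not reach only later rows make up. Full scale, the value 1, is 800 mm for a shift and 0.5 rad for a turn. A row lasts 1/12 s, in which the tool goes at most 41.7 mm and 7.16 degrees, less where a joint would pass 70% of its speed; a pose out of reach is approached as far as the arm can. A call with a number of a shift or a turn outside -1 to 1 is refused whole. A call with a gripper value outside its range is refused whole. "jaw" is the finger opening in mm, from 0 to 85.4, set as the call begins (left out, the last holds). The fingers move at their own pace and stop on an object; "force" is the grip in N (left out, the last holds). Time passes only in rows, so rows that repeat a pose let the fingers close. It gives the time, the measured TCP pose, the force and the opening at its end, in the units of the state.
- manip.get_obs(): the state, without advancing time (a new reading comes with each control period).
- manip.camera(name): name is "scene" or "top" or "wrist"; returns a dict with "color" (400x640x3 uint8, red, green, blue), "mtx" (3x3 intrinsics, pixels), "world_to_cam" (4x4, takes a point from world to camera coordinates). Camera axes: x right, y down, z forward; pixel columns grow to the right and rows downward; lengths in m; the calibration is good to about 2 mm. A picture is of the moment at which its call begins. There is no depth.
- manip.hand_in(): hands the job in, once; it reports no verdict.
The state is a dict: "time_s": time; "joint_pos": joint angles; "joint_vel": joint speeds; "joint_efforts": joint torques, N m; "tool_pos": TCP position; "eef_rot": TCP orientation; "wrist_force": force on the tool from outside, world axes, zero at the start; "wrist_torque": the same for the moment, N m; "opening": finger opening in m.
Only numpy, scipy, OpenCV 4.12 (cv2) and the standard library are available. Lean on these libraries where they do the work, as an engineer would, in place of code of your own. Each camera call takes 0.05 s, during which the arm holds its last target.

## Working session

There is one attempt and no reset: what is moved stays moved. The work goes in short steps, Python scripts to look and compute and a tool call to move; the robot and the scene stay as the last step left them, time stands still between calls to the robot, and variables do not carry over. Pictures are saved under pics/ and viewed, and the job is handed in when it is done.

Besides the shell and the picture viewer there is one more tool, called after "Call:" as name(argument=value, ...), one argument or row to a line, values as JSON. step_arm: Moves the arm, as the interface text tells. Its arguments: {"type":"object","properties":{"commands":{"type":"array","items":{"type":"object","properties":{"linear":{"type":"array","items":{"type":"number"}},"spin":{"type":"number"}}}},"jaw":{"type":"number"},"force":{"type":"number"}},"required":["commands"]}

```bash
mkdir -p pics
python3 - <<'E'
from workcell import manip
import cv2,numpy as np
o=manip.get_obs()
for k,v in o.items(): print(k,np.round(v,4))
for n in ["scene","top","wrist"]:
    c=manip.camera(n); cv2.imwrite(f"pics/a_{n}.png",c["color"][:,:,::-1]); print(n,c["mtx"].round(1).tolist(),c["world_to_cam"].round(3).tolist())
E
```

```text
time_s 0.0
joint_pos [-1.3566  0.4352  0.025   1.5741 -0.0116  1.134  -0.0751]
joint_vel [ 0.001   0.0005 -0.0011 -0.0005 -0.0004 -0.0006  0.002 ]
joint_efforts [-4.00000e-04 -6.70457e+01  1.02470e+00 -3.16223e+01  1.53000e-02
  1.21000e-02 -0.00000e+00]
tool_pos [0.1946 0.5934 0.2305]
eef_rot [-1.5581  0.2488 -0.2486]
wrist_force [ 0.2426  0.2227 -0.0295]
wrist_torque [-0.0133 -0.0316 -0.0305]
opening 0.0856
scene [[520.8, 0.0, 327.2], [0.0, 520.8, 209.5], [0.0, 0.0, 1.0]] [[0.844, -0.537, -0.014, -0.494], [-0.299, -0.447, -0.843, 0.237], [0.446, 0.715, -0.538, 0.866], [0.0, 0.0, 0.0, 1.0]]
top [[413.8, 0.0, 311.7], [0.0, 413.8, 193.1], [0.0, 0.0, 1.0]] [[-0.025, -1.0, -0.003, 0.058], [-0.995, 0.025, -0.096, 0.629], [0.096, 0.0, -0.995, 1.023], [0.0, 0.0, 0.0, 1.0]]
wrist [[317.1, 0.0, 316.6], [0.0, 317.1, 198.6], [0.0, 0.0, 1.0]] [[0.312, 0.95, -0.001, -0.624], [0.906, -0.297, 0.3, -0.039], [0.285, -0.095, -0.954, 0.38], [0.0, 0.0, 0.0, 1.0]]
```

View pics/a_scene.png

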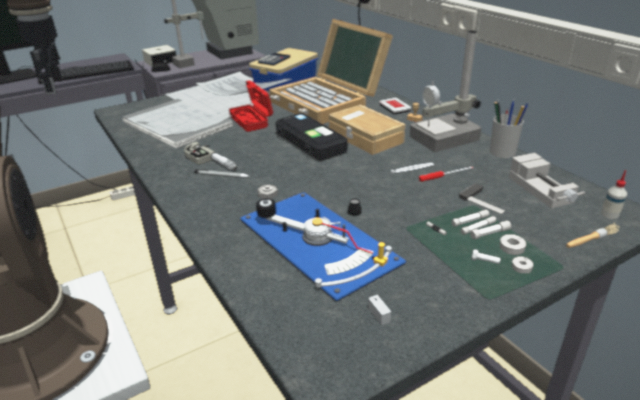

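View pics/a_top.png

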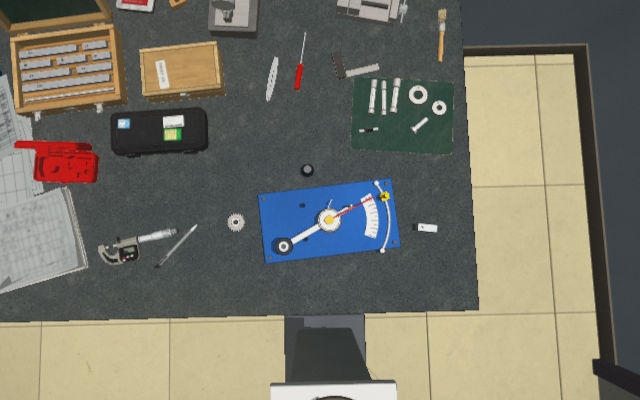

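View pics/a_wrist.png

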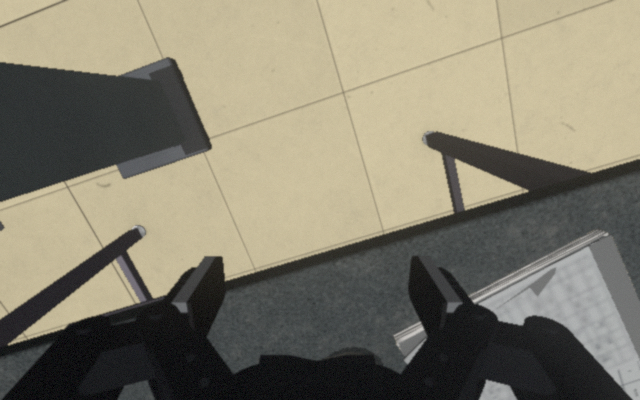

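The top view shows the stand with its roller at about (284,246), the hub at (330,219), the cursor peg at (384,197), the gear at (236,222), the loupe at (307,170) and the bar at (427,228). I'll enlarge it to measure.

Run:
```python
import cv2
im=cv2.imread("pics/a_top.png")[160:275,225:445]
cv2.imwrite("pics/a_topz.png",cv2.resize(im,None,fx=3.6,fy=3.6,interpolation=cv2.INTER_CUBIC))
im=cv2.imread("pics/a_scene.png")[170:330,230:430]
cv2.imwrite("pics/a_scz.png",cv2.resize(im,None,fx=3.6,fy=3.6,interpolation=cv2.INTER_CUBIC))
```

```text
(no output)
```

View pics/a_topz.png

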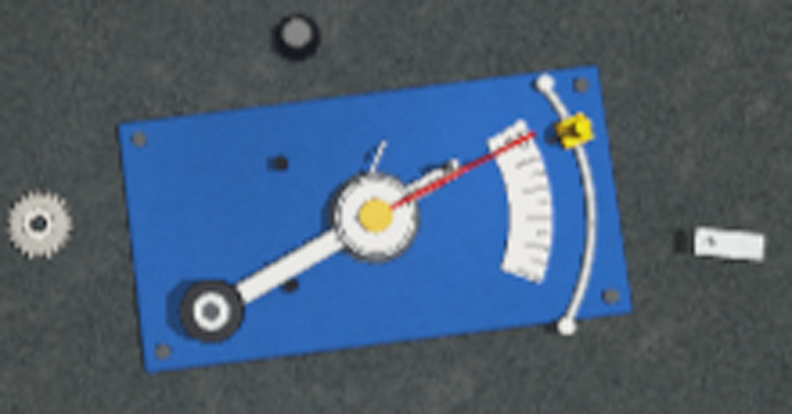

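View pics/a_scz.png

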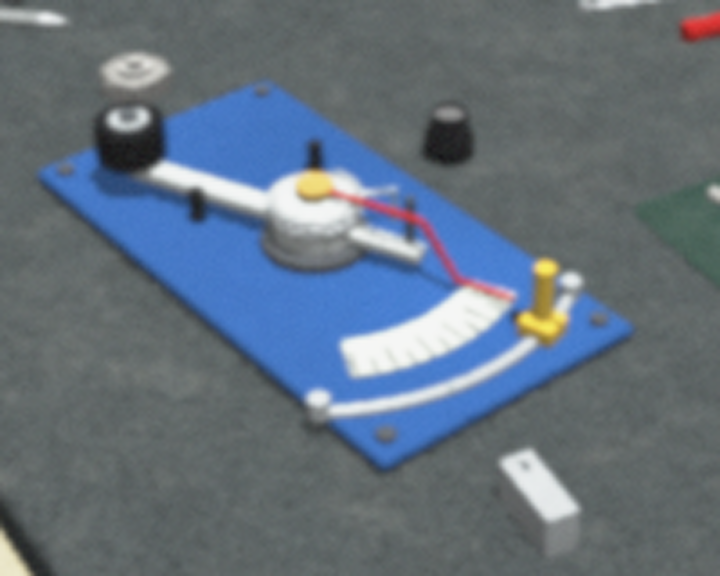

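```bash
cat > h.py <<'E'
from workcell import manip
import cv2,numpy as np
from scipy.spatial.transform import Rotation as R
def cam(n,save=None):
    c=manip.camera(n)
    if save: cv2.imwrite(f"pics/{save}.png",c["color"][:,:,::-1])
    return c
def ray(c,uv,z):
    K=np.array(c["mtx"]);T=np.array(c["world_to_cam"])
    d=T[:3,:3].T@np.linalg.inv(K)@np.array([uv[0],uv[1],1.])
    o=-T[:3,:3].T@T[:3,3]
    return o+d*(z-o[2])/d[2]
def proj(c,p):
    K=np.array(c["mtx"]);T=np.array(c["world_to_cam"])
    q=K@(T[:3,:3]@np.asarray(p)+T[:3,3]); return q[:2]/q[2]
E
python3 - <<'E'
from h import *
c=cam("top");z=lambda u,v:((u+.5)/3.6+225-.5,(v+.5)/3.6+160-.5)
P=np.array([ray(c,z(*p),.012)[:2] for p in [(119,125),(597,67),(632,311),(148,372)]])
print(P.round(4)); 
print("centre",P.mean(0).round(4))
# stand +x = from near to far edge
ex=(P[0]+P[1]-P[2]-P[3])/2; ey=(P[0]+P[3]-P[1]-P[2])/2
print(np.linalg.norm(ex),np.linalg.norm(ey),np.arctan2(-ex[0]*0+ex[1],ex[0]),np.arctan2(-ey[0],ey[1]))
print("cap",ray(c,z(376,215),.057).round(4))
print("roller",ray(c,z(211,312),.060).round(4))
print("tip",ray(c,z(536,133),.020).round(4))
print("peg",ray(c,z(580,126),.059).round(4))
print("gear",ray(c,z(39,223),.018).round(4),"loupe",ray(c,z(298,33),.032).round(4),"bar",ray(c,z(730,244),.026).round(4))
s=cam("scene");zs=lambda u,v:((u+.5)/3.6+230-.5,(v+.5)/3.6+170-.5)
print("scene: cap",ray(s,zs(313,184),.058).round(4),"roller",ray(s,zs(130,118),.06).round(4),"peg",ray(s,zs(545,268),.059).round(4),"tip",ray(s,zs(514,296),.02).round(4))
Q=np.array([ray(s,zs(*p),.012)[:2] for p in [(266,83),(634,326),(386,468),(40,175)]]);print(Q.round(4),Q.mean(0))
E
```

```text
[[ 0.6318  0.1813]
 [ 0.665  -0.164 ]
 [ 0.4899 -0.1812]
 [ 0.4557  0.1631]]
centre [ 5.606e-01 -2.000e-04]
0.17650664456196213 0.3463941746647072 0.10072038679334386 0.09737319238970175
cap [5.611e-01 3.000e-04 5.700e-02]
roller [0.4982 0.1142 0.06  ]
tip [ 0.6177 -0.1169  0.02  ]
peg [ 0.6185 -0.1415  0.059 ]
gear [0.5627 0.2383 0.018 ] loupe [0.6922 0.0508 0.032 ] bar [ 0.5354 -0.2493  0.026 ]
scene: cap [ 0.5577 -0.0044  0.058 ] roller [0.5012 0.1164 0.06  ] peg [ 0.6184 -0.1441  0.059 ] tip [ 0.6214 -0.1143  0.02  ]
[[ 0.6304  0.1773]
 [ 0.6669 -0.1647]
 [ 0.4888 -0.1852]
 [ 0.4554  0.1586]] [ 0.56036419 -0.00347378]
```

```bash
cat >> h.py <<'E'
def plan(target,xdir=None):
    """print tool-frame shift (fraction) to world target, spin to align tool x with world direction angle xdir (mod pi)"""
    o=manip.get_obs();r=R.from_rotvec(o["eef_rot"]);M=r.as_matrix();p=np.array(o["tool_pos"])
    d=M.T@(np.array(target)-p)
    print("t",round(o["time_s"],2),"pos",p.round(4),"xaxis ang",round(np.arctan2(M[1,0],M[0,0]),3),"yaxis",M[:,1].round(3),"F",np.round(o["wrist_force"],2),"open",round(o["opening"],4))
    print("shift mm",(d*1000).round(1),"frac",(d/.8).round(4))
    if xdir is not None:
        a=np.arctan2(M[1,0],M[0,0]); e=(xdir-a+np.pi/2)%np.pi-np.pi/2
        print("spin rad (about tool y, down => sign flip)",round(-e,3),"frac",round(-e/.5,3))
E
python3 -c "
from h import *
plan([.42,.115,.23],0)
print(np.round(manip.get_obs()['joint_pos'],3))"
```

```text
t 0.25 pos [0.1947 0.5937 0.231 ] xaxis ang -0.317 yaxis [-0.    -0.001 -1.   ] F [-0.5  -0.17  0.29] open 0.0855
shift mm [ 363.3    1.2 -384.7] frac [ 0.4541  0.0016 -0.4808]
spin rad (about tool y, down => sign flip) -0.317 frac -0.634
[-1.357  0.435  0.025  1.574 -0.012  1.134 -0.075]
```

Call:
step_arm(
  commands=[
    {"linear": [0.09, 0, -0.096], "spin": -0.12},
    {"linear": [0.18, 0, -0.192], "spin": -0.25},
    {"linear": [0.23, 0, -0.245], "spin": -0.4},
    {"linear": [0.23, 0, -0.245], "spin": -0.6},
    {"linear": [0.23, 0, -0.245], "spin": -0.63},
  ],
  jaw=0,
  force=60,
)

```text
time_s: 0.67
tool_pos: [0.2832, 0.4032, 0.231]
eef_rot: [-1.572, -0.003, 0.004]
wrist_force: [1.7, -0.8, 1.3]
opening: 0.0258
```

```bash
python3 -c "
from h import *
plan([.42,.115,.23],0)"
```

```text
t 0.67 pos [0.2832 0.4032 0.231 ] xaxis ang 0.004 yaxis [-0.    -0.001 -1.   ] F [ 1.68 -0.76  1.29] open 0.0258
shift mm [ 135.5    1.2 -288.8] frac [ 0.1694  0.0015 -0.361 ]
spin rad (about tool y, down => sign flip) 0.004 frac 0.009
```

Call:
step_arm(
  commands=[
    {"linear": [0.17, 0, -0.36]},
    {"linear": [0.17, 0, -0.36]},
    {"linear": [0.17, 0, -0.36]},
    {"linear": [0.17, 0, -0.36]},
    {"linear": [0.17, 0, -0.36]},
  ],
)

```text
invalid input at $.commands[0]: expected keys linear, spin
```

Call:
step_arm(
  commands=[
    {"linear": [0.0, 0, 0]},
  ],
)

```text
invalid input at $.commands[0]: expected keys linear, spin
```

```bash
python3 -c "
from h import *
plan([.42,.115,.23],0)"
```

```text
t 0.67 pos [0.2832 0.4032 0.231 ] xaxis ang 0.004 yaxis [-0.    -0.001 -1.   ] F [ 1.68 -0.76  1.29] open 0.0258
shift mm [ 135.5    1.2 -288.8] frac [ 0.1694  0.0015 -0.361 ]
spin rad (about tool y, down => sign flip) 0.004 frac 0.009
```

Call:
step_arm(
  commands=[
    {"linear": [0.17, 0, -0.36], "spin": 0},
    {"linear": [0.17, 0, -0.36], "spin": 0},
    {"linear": [0.17, 0, -0.36], "spin": 0},
    {"linear": [0.17, 0, -0.36], "spin": 0},
    {"linear": [0.17, 0, -0.36], "spin": 0},
  ],
)

```text
time_s: 1.08
tool_pos: [0.3727, 0.215, 0.2314]
eef_rot: [-1.571, -0.004, 0.003]
wrist_force: [1.0, -0.1, -0.4]
opening: 0.0
```

```bash
python3 -c "
from h import *
plan([.42,.115,.11],0)"
```

```text
t 1.08 pos [0.3727 0.215  0.2314] xaxis ang 0.004 yaxis [ 0. -0. -1.] F [ 1.01 -0.08 -0.44] open 0.0
shift mm [  46.8  121.5 -100.2] frac [ 0.0585  0.1518 -0.1252]
spin rad (about tool y, down => sign flip) 0.004 frac 0.009
```

Call:
step_arm(
  commands=[
    {"linear": [0.05, 0.03, -0.05], "spin": 0},
    {"linear": [0.058, 0.08, -0.1], "spin": 0},
    {"linear": [0.058, 0.12, -0.122], "spin": 0},
    {"linear": [0.058, 0.152, -0.122], "spin": 0},
    {"linear": [0.058, 0.152, -0.122], "spin": 0},
  ],
)

```text
time_s: 1.5
tool_pos: [0.4173, 0.1135, 0.1058]
eef_rot: [-1.575, 0.004, 0.004]
wrist_force: [-0.6, -0.2, -0.3]
opening: 0.0003
```

```bash
python3 -c "
from h import *
plan([.43,.118,.042],0)
cam('top','b_top');cam('wrist','b_wrist');cam('scene','b_scene')
im=cv2.imread('pics/b_scene.png')[100:340,190:430];cv2.imwrite('pics/b_scz.png',cv2.resize(im,None,fx=2.5,fy=2.5))"
```

```text
t 1.5 pos [0.4173 0.1135 0.1058] xaxis ang 0.0 yaxis [-0.005 -0.004 -1.   ] F [-0.61 -0.25 -0.28] open 0.0003
shift mm [13.1 63.8  4.8] frac [0.0163 0.0797 0.006 ]
spin rad (about tool y, down => sign flip) 0.0 frac 0.0
```

View pics/b_scz.png

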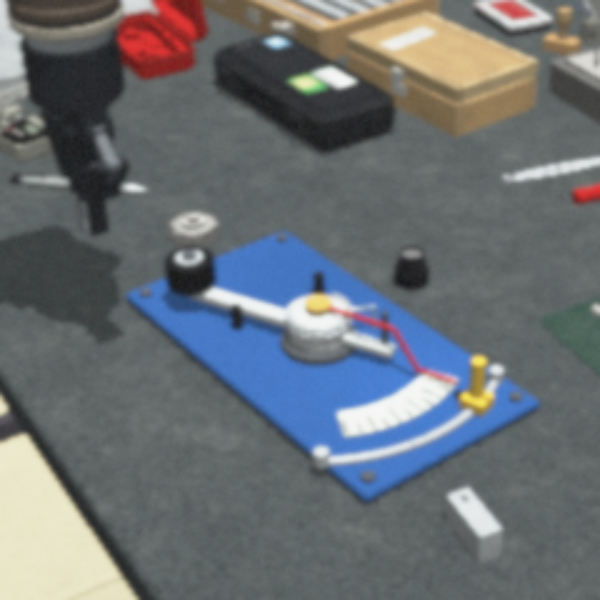

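View pics/b_wrist.png

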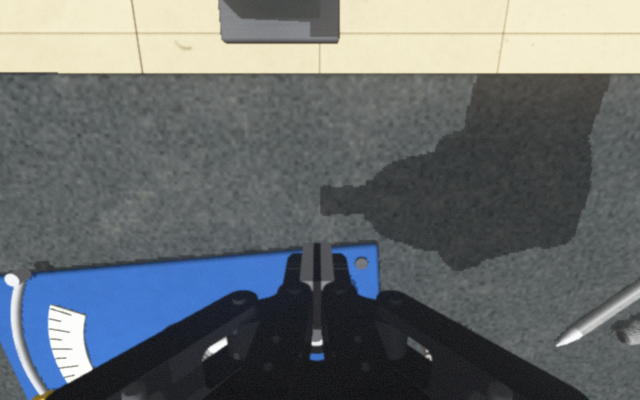

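The fingers are shut and hang on the robot side of the roller, with clear space below them. I'll lower them to roller height.

Call:
step_arm(
  commands=[
    {"linear": [0.016, 0.03, 0.006], "spin": 0},
    {"linear": [0.016, 0.06, 0.006], "spin": 0},
    {"linear": [0.016, 0.08, 0.006], "spin": 0},
    {"linear": [0.016, 0.08, 0.006], "spin": 0},
    {"linear": [0.016, 0.08, 0.006], "spin": 0},
  ],
)

```text
time_s: 2.07
tool_pos: [0.4327, 0.1245, 0.0474]
eef_rot: [-1.57, -0.005, 0.005]
wrist_force: [0.1, -1.0, 0.2]
opening: -0.0
```

```bash
python3 -c "
from h import *
plan([.45,.118,.042],0)
cam('top','c_top');cam('scene','c_scene')
im=cv2.imread('pics/c_scene.png')[130:290,220:380];im2=cv2.imread('pics/c_top.png')[160:275,225:445]
cv2.imwrite('pics/c_z.png',np.hstack([cv2.resize(im,(400,400)),cv2.resize(im2,(400,400))]))
plan([.45,.118,.042],0)"
```

```text
t 2.07 pos [0.4327 0.1245 0.0474] xaxis ang 0.006 yaxis [-0.     0.001 -1.   ] F [ 0.09 -0.96  0.21] open -0.0
shift mm [17.2  5.3 -6.6] frac [ 0.0216  0.0067 -0.0083]
spin rad (about tool y, down => sign flip) 0.006 frac 0.013
t 2.17 pos [0.4333 0.1242 0.0479] xaxis ang 0.006 yaxis [ 0.002  0.001 -1.   ] F [-0.08  0.54  0.49] open 0.0001
shift mm [16.6  6.  -6.3] frac [ 0.0208  0.0075 -0.0079]
spin rad (about tool y, down => sign flip) 0.006 frac 0.011
```

View pics/c_z.png

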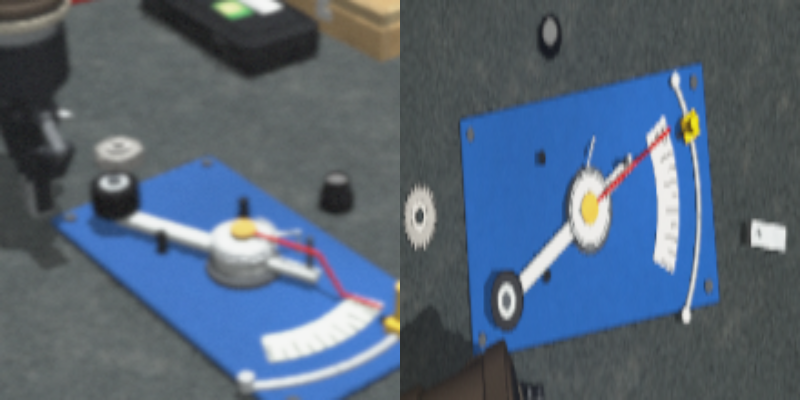

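Call:
step_arm(
  commands=[
    {"linear": [0.015, 0.008, -0.006], "spin": 0},
    {"linear": [0.02, 0.008, -0.006], "spin": 0},
    {"linear": [0.025, 0.008, -0.006], "spin": 0},
  ],
)

```text
time_s: 2.42
tool_pos: [0.4549, 0.1196, 0.0424]
eef_rot: [-1.569, -0.007, 0.001]
wrist_force: [-0.4, -0.4, 0.2]
opening: 0.0005
```

Call:
step_arm(
  commands=[
    {"linear": [0.0025, 0, 0], "spin": 0},
    {"linear": [0.005, 0, 0], "spin": 0},
  ],
)

```text
time_s: 2.58
tool_pos: [0.4597, 0.1196, 0.0427]
eef_rot: [-1.569, -0.007, -0.0]
wrist_force: [-0.1, 0.2, 0.4]
opening: -0.0
```

Call:
step_arm(
  commands=[
    {"linear": [0.0025, 0, 0], "spin": 0},
    {"linear": [0.005, 0, 0], "spin": 0},
  ],
)

```text
time_s: 2.75
tool_pos: [0.464, 0.1196, 0.0429]
eef_rot: [-1.569, -0.007, -0.0]
wrist_force: [0.5, 0.3, -0.4]
opening: 0.0001
```

Call:
step_arm(
  commands=[
    {"linear": [0.0025, 0, 0], "spin": 0},
    {"linear": [0.005, 0, 0], "spin": 0},
  ],
)

```text
time_s: 2.92
tool_pos: [0.4664, 0.1196, 0.0426]
eef_rot: [-1.569, -0.005, 0.003]
wrist_force: [-7.7, 1.9, 5.7]
opening: 0.0
```

Call:
step_arm(
  commands=[
    {"linear": [0.002, 0, 0], "spin": 0},
    {"linear": [0.002, 0, 0], "spin": 0},
  ],
)

```text
time_s: 3.08
tool_pos: [0.466, 0.1194, 0.0422]
eef_rot: [-1.57, -0.002, 0.006]
wrist_force: [-5.5, -0.6, 5.0]
opening: 0.0001
```

```bash
python3 -c "
from h import *
for i in range(4):
  plan([.47,.12,.042]) ; cam('top')
cam('scene','d_scene');cam('top','d_top')
im=cv2.imread('pics/d_scene.png')[130:290,220:380];im2=cv2.imread('pics/d_top.png')[160:275,225:445]
cv2.imwrite('pics/d_z.png',np.hstack([cv2.resize(im,(400,400)),cv2.resize(im2,(400,400))]))
print(manip.get_obs()['wrist_torque'])"
```

```text
t 3.08 pos [0.466  0.1194 0.0422] xaxis ang 0.005 yaxis [-0.003  0.001 -1.   ] F [-5.47 -0.58  4.97] open 0.0001
shift mm [4.  0.2 0.6] frac [0.005  0.0003 0.0007]
t 3.13 pos [0.466  0.1194 0.0422] xaxis ang 0.005 yaxis [-0.003  0.001 -1.   ] F [-5.78  0.38  5.01] open 0.0001
shift mm [4.  0.2 0.6] frac [0.0049 0.0003 0.0007]
t 3.18 pos [0.466  0.1194 0.0422] xaxis ang 0.005 yaxis [-0.002  0.001 -1.   ] F [-5.57  1.02  4.61] open -0.0002
shift mm [4.  0.2 0.6] frac [0.005  0.0003 0.0007]
t 3.23 pos [0.466  0.1194 0.0423] xaxis ang 0.005 yaxis [-0.002  0.001 -1.   ] F [-6.44 -0.53  4.76] open 0.0005
shift mm [4.  0.2 0.6] frac [0.005  0.0003 0.0007]
[-0.03639568  1.13292554 -0.04658246]
```

View pics/d_z.png

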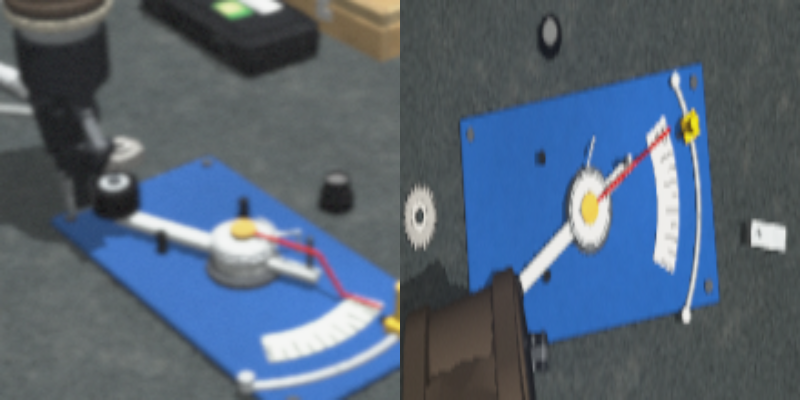

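Call:
step_arm(
  commands=[
    {"linear": [0.0025, -0.0025, 0], "spin": 0},
    {"linear": [0.0025, -0.0025, 0], "spin": 0},
  ],
)

```text
time_s: 3.55
tool_pos: [0.4661, 0.1192, 0.0438]
eef_rot: [-1.571, 0.001, 0.009]
wrist_force: [-5.1, 1.4, -3.5]
opening: 0.0001
```

```bash
cat > f.py <<'E'
from h import *
import sys
o=manip.get_obs();print(round(o["time_s"],2),"pos",np.round(o["tool_pos"],4),"F",np.round(o["wrist_force"],1),"|F|",round(np.linalg.norm(o["wrist_force"]),1),"rot",np.round(o["eef_rot"],3))
E
python3 f.py
```

```text
3.55 pos [0.4661 0.1192 0.0438] F [-5.1  1.4 -3.5] |F| 6.3 rot [-1.571e+00  1.000e-03  9.000e-03]
```

Call:
step_arm(
  commands=[
    {"linear": [0.004, 0, 0], "spin": 0},
    {"linear": [0.005, 0, 0], "spin": 0},
  ],
)

```text
time_s: 3.72
tool_pos: [0.4682, 0.1192, 0.0433]
eef_rot: [-1.571, 0.003, 0.012]
wrist_force: [-7.1, -0.9, 3.8]
opening: 0.0004
```

Call:
step_arm(
  commands=[
    {"linear": [0.005, 0, 0], "spin": 0},
    {"linear": [0.006, 0, 0], "spin": 0},
  ],
)

```text
time_s: 3.88
tool_pos: [0.4715, 0.1192, 0.043]
eef_rot: [-1.571, 0.006, 0.015]
wrist_force: [-7.4, 0.2, 4.6]
opening: 0.0002
```

Call:
step_arm(
  commands=[
    {"linear": [0.006, -0.001, 0.0005], "spin": 0},
    {"linear": [0.009, -0.001, 0.001], "spin": 0},
    {"linear": [0.012, -0.001, 0.001], "spin": 0},
  ],
)

```text
time_s: 4.13
tool_pos: [0.4786, 0.12, 0.0432]
eef_rot: [-1.572, 0.009, 0.02]
wrist_force: [-8.1, 0.4, 3.7]
opening: 0.0002
```

Call:
step_arm(
  commands=[
    {"linear": [0.006, -0.001, 0.0005], "spin": 0},
    {"linear": [0.009, -0.001, 0.001], "spin": 0},
    {"linear": [0.012, -0.001, 0.001], "spin": 0},
  ],
)

```text
time_s: 4.38
tool_pos: [0.4855, 0.1209, 0.0432]
eef_rot: [-1.573, 0.013, 0.025]
wrist_force: [-8.8, 0.8, 3.3]
opening: 0.0003
```

Call:
step_arm(
  commands=[
    {"linear": [0.006, -0.002, 0.0005], "spin": 0},
    {"linear": [0.009, -0.002, 0.001], "spin": 0},
    {"linear": [0.012, -0.002, 0.001], "spin": 0},
  ],
)

```text
time_s: 4.63
tool_pos: [0.4917, 0.1216, 0.0435]
eef_rot: [-1.574, 0.017, 0.03]
wrist_force: [-9.4, -0.0, 0.5]
opening: -0.0003
```

Call:
step_arm(
  commands=[
    {"linear": [0.006, -0.002, 0.0005], "spin": 0},
    {"linear": [0.009, -0.002, 0.001], "spin": 0},
    {"linear": [0.012, -0.002, 0.001], "spin": 0},
  ],
)

```text
time_s: 4.88
tool_pos: [0.4975, 0.1223, 0.0436]
eef_rot: [-1.575, 0.022, 0.037]
wrist_force: [-10.3, 0.6, 0.3]
opening: 0.0004
```

```bash
python3 -c "
from h import *
for i in range(3):
  plan([.515,.122,.042],0) ; cam('top')
"
```

```text
t 4.88 pos [0.4975 0.1223 0.0436] xaxis ang 0.009 yaxis [-0.038 -0.004 -0.999] F [-10.34   0.6    0.26] open 0.0004
shift mm [17.5  1.  -0.5] frac [ 0.0219  0.0012 -0.0006]
spin rad (about tool y, down => sign flip) 0.009 frac 0.018
t 4.93 pos [0.4981 0.1223 0.0437] xaxis ang 0.009 yaxis [-0.037 -0.004 -0.999] F [-10.33  -0.13  -0.59] open -0.0001
shift mm [16.9  1.1 -0.5] frac [ 0.0212  0.0014 -0.0006]
spin rad (about tool y, down => sign flip) 0.009 frac 0.018
t 4.98 pos [0.4978 0.1223 0.0437] xaxis ang 0.009 yaxis [-0.037 -0.004 -0.999] F [-9.81 -0.02 -0.71] open 0.0002
shift mm [17.2  1.  -0.4] frac [ 0.0215  0.0013 -0.0005]
spin rad (about tool y, down => sign flip) 0.009 frac 0.018
```

Call:
step_arm(
  commands=[
    {"linear": [0.006, -0.0015, 0.0005], "spin": 0},
    {"linear": [0.009, -0.0015, 0.001], "spin": 0},
    {"linear": [0.012, -0.0015, 0.001], "spin": 0},
  ],
)

```text
time_s: 5.28
tool_pos: [0.5036, 0.123, 0.0435]
eef_rot: [-1.576, 0.027, 0.043]
wrist_force: [-10.8, 0.1, 2.7]
opening: 0.0002
```

Call:
step_arm(
  commands=[
    {"linear": [0.006, -0.0015, 0.0005], "spin": 0},
    {"linear": [0.009, -0.0015, 0.001], "spin": 0},
    {"linear": [0.012, -0.0015, 0.001], "spin": 0},
  ],
)

```text
time_s: 5.53
tool_pos: [0.5096, 0.1239, 0.0435]
eef_rot: [-1.577, 0.032, 0.049]
wrist_force: [-11.4, 0.2, 4.4]
opening: -0.0001
```

```bash
python3 -c "
from h import *
for i in range(2):
  plan([.517,.122,.042],0) ; cam('top')
"
```

```text
t 5.53 pos [0.5096 0.1239 0.0435] xaxis ang 0.011 yaxis [-0.052 -0.006 -0.999] F [-11.43   0.25   4.4 ] open -0.0001
shift mm [ 7.4  1.1 -1.9] frac [ 0.0093  0.0014 -0.0024]
spin rad (about tool y, down => sign flip) 0.011 frac 0.022
t 5.58 pos [0.5102 0.1239 0.0435] xaxis ang 0.011 yaxis [-0.051 -0.006 -0.999] F [-10.87   0.91   3.9 ] open 0.0001
shift mm [ 6.8  1.2 -1.9] frac [ 0.0085  0.0015 -0.0024]
spin rad (about tool y, down => sign flip) 0.011 frac 0.021
```

Call:
step_arm(
  commands=[
    {"linear": [0.006, -0.003, 0], "spin": 0},
    {"linear": [0.009, -0.003, 0], "spin": 0},
    {"linear": [0.012, -0.003, 0], "spin": 0},
  ],
)

```text
time_s: 5.88
tool_pos: [0.5151, 0.1236, 0.0439]
eef_rot: [-1.578, 0.038, 0.057]
wrist_force: [-11.0, 0.2, 0.0]
opening: 0.0002
```

```bash
python3 -c "
from h import *
for i in range(6):
  plan([.517,.122,.042],0) ; cam('top')
"|grep t
```

```text
t 5.88 pos [0.5151 0.1236 0.0439] xaxis ang 0.011 yaxis [-0.06  -0.008 -0.998] F [-11.     0.23   0.03] open 0.0002
shift mm [ 2.   1.8 -1.6] frac [ 0.0025  0.0023 -0.002 ]
spin rad (about tool y, down => sign flip) 0.011 frac 0.023
t 5.93 pos [0.5156 0.1236 0.044 ] xaxis ang 0.011 yaxis [-0.059 -0.008 -0.998] F [-10.31   0.03  -1.48] open 0.0001
shift mm [ 1.5  1.9 -1.6] frac [ 0.0018  0.0024 -0.002 ]
spin rad (about tool y, down => sign flip) 0.011 frac 0.023
t 5.98 pos [0.5154 0.1235 0.044 ] xaxis ang 0.011 yaxis [-0.06  -0.008 -0.998] F [-12.55   0.12  -1.61] open -0.0
shift mm [ 1.7  1.9 -1.6] frac [ 0.0021  0.0024 -0.0019]
spin rad (about tool y, down => sign flip) 0.011 frac 0.023
t 6.03 pos [0.5153 0.1235 0.044 ] xaxis ang 0.011 yaxis [-0.06  -0.008 -0.998] F [-11.53  -0.61  -0.95] open -0.0003
shift mm [ 1.8  1.9 -1.5] frac [ 0.0023  0.0024 -0.0019]
spin rad (about tool y, down => sign flip) 0.011 frac 0.022
t 6.08 pos [0.5152 0.1235 0.044 ] xaxis ang 0.011 yaxis [-0.06  -0.008 -0.998] F [-12.03  -0.14  -1.45] open -0.0
shift mm [ 1.9  1.9 -1.5] frac [ 0.0024  0.0024 -0.0019]
spin rad (about tool y, down => sign flip) 0.011 frac 0.023
t 6.13 pos [0.5151 0.1235 0.044 ] xaxis ang 0.011 yaxis [-0.06  -0.008 -0.998] F [-11.78   0.39  -1.63] open -0.0001
shift mm [ 2.   1.9 -1.5] frac [ 0.0025  0.0024 -0.0018]
spin rad (about tool y, down => sign flip) 0.011 frac 0.023
```

Call:
step_arm(
  commands=[
    {"linear": [0.006, -0.002, 0], "spin": 0},
    {"linear": [0.008, -0.002, 0], "spin": 0},
    {"linear": [0.009, -0.002, 0], "spin": 0},
  ],
)

```text
time_s: 6.43
tool_pos: [0.5181, 0.1233, 0.0439]
eef_rot: [-1.579, 0.044, 0.063]
wrist_force: [-11.7, 0.2, 1.7]
opening: -0.0003
```

```bash
python3 -c "
from h import *
F=[]
for i in range(24):
  cam('top' if i else 'top','hold_top' if i==0 else None);F.append(manip.get_obs()['wrist_force'])
F=np.array(F);print(F[:,0].round(1),F.mean(0).round(2),F[:8].mean(0).round(2),F[-8:].mean(0).round(2),manip.get_obs()['tool_pos'],manip.get_obs()['time_s'])
"
```

```text
[-12.3 -12.2 -11.7 -12.2 -12.4 -11.3 -12.2 -12.  -11.4 -12.9 -11.2 -13.5
 -11.8 -11.3 -12.1 -11.8 -12.7 -11.2 -11.9 -12.1 -11.9 -12.2 -12.4 -11.6] [-12.01  -0.14   1.07] [-12.04  -0.04   1.1 ] [-12.    -0.42   0.94] [0.51795726 0.12314719 0.04395605] 7.6333
```

The load held at a mean of 12.0 N for over 1 s. Now I'll ease the arm back.

Call:
step_arm(
  commands=[
    {"linear": [0.001, 0, 0], "spin": 0},
    {"linear": [-0.002, 0, 0], "spin": 0},
    {"linear": [-0.006, 0, 0], "spin": 0},
    {"linear": [-0.01, 0, -0.0005], "spin": 0},
    {"linear": [-0.014, 0, -0.001], "spin": 0},
  ],
)

```text
time_s: 8.05
tool_pos: [0.503, 0.1216, 0.0438]
eef_rot: [-1.58, 0.049, 0.069]
wrist_force: [-10.2, -1.0, -0.8]
opening: 0.0003
```

Call:
step_arm(
  commands=[
    {"linear": [0, 0, 0], "spin": 0},
    {"linear": [-0.004, 0, 0], "spin": 0},
    {"linear": [-0.008, 0, 0], "spin": 0},
    {"linear": [-0.012, 0, -0.001], "spin": 0},
    {"linear": [-0.016, 0, -0.001], "spin": 0},
  ],
)

```text
time_s: 8.47
tool_pos: [0.4869, 0.1199, 0.044]
eef_rot: [-1.582, 0.054, 0.074]
wrist_force: [-7.9, 0.0, -1.5]
opening: -0.0003
```

Call:
step_arm(
  commands=[
    {"linear": [0, 0, 0], "spin": 0},
    {"linear": [-0.004, 0, 0], "spin": 0},
    {"linear": [-0.008, 0, 0], "spin": 0},
    {"linear": [-0.012, 0, 0], "spin": 0},
    {"linear": [-0.014, 0, 0], "spin": 0},
  ],
)

```text
time_s: 8.88
tool_pos: [0.4726, 0.1192, 0.0441]
eef_rot: [-1.583, 0.058, 0.079]
wrist_force: [-7.4, -0.7, -2.6]
opening: 0.0
```

Call:
step_arm(
  commands=[
    {"linear": [0, 0, 0], "spin": 0},
    {"linear": [-0.002, 0, 0], "spin": 0},
    {"linear": [-0.004, 0, 0], "spin": 0},
    {"linear": [-0.006, 0, 0], "spin": 0},
    {"linear": [-0.008, 0, 0], "spin": 0},
  ],
)

```text
time_s: 9.3
tool_pos: [0.4646, 0.1188, 0.0442]
eef_rot: [-1.583, 0.06, 0.081]
wrist_force: [-1.6, -0.2, -0.8]
opening: 0.0004
```

Call:
step_arm(
  commands=[
    {"linear": [0, 0, 0], "spin": 0},
    {"linear": [-0.002, 0, 0], "spin": 0},
    {"linear": [-0.004, 0, 0], "spin": 0},
    {"linear": [-0.006, 0, 0], "spin": 0},
    {"linear": [-0.008, 0, 0], "spin": 0},
  ],
)

```text
time_s: 9.72
tool_pos: [0.4586, 0.1188, 0.0449]
eef_rot: [-1.583, 0.059, 0.08]
wrist_force: [0.7, 0.9, -0.2]
opening: -0.0002
```

Released. Next I'll back off and rise.

Call:
step_arm(
  commands=[
    {"linear": [-0.015, 0, 0], "spin": 0},
    {"linear": [-0.03, 0, 0], "spin": 0},
    {"linear": [-0.03, -0.05, 0], "spin": 0},
    {"linear": [-0.03, -0.1, 0], "spin": 0},
    {"linear": [-0.03, -0.13, 0], "spin": 0},
  ],
)

```text
time_s: 10.13
tool_pos: [0.445, 0.1201, 0.1538]
eef_rot: [-1.582, 0.057, 0.078]
wrist_force: [0.4, 0.9, -1.1]
opening: -0.0003
```

Run:
```python
from h import *
plan([.4,0.118,.14],0)
c=cam('top','e_top');cam('wrist','e_wrist');cam('scene','e_scene')
im=cv2.imread('pics/e_top.png')[160:275,225:445]
cv2.imwrite("pics/e_topz.png",cv2.resize(im,None,fx=3.6,fy=3.6,interpolation=cv2.INTER_CUBIC))
im=cv2.imread("pics/e_scene.png")[170:330,230:430]
cv2.imwrite("pics/e_scz.png",cv2.resize(im,None,fx=3.6,fy=3.6,interpolation=cv2.INTER_CUBIC))
```

```text
t 10.13 pos [0.445  0.1201 0.1538] xaxis ang 0.012 yaxis [-0.086 -0.013 -0.996] F [ 0.36  0.89 -1.14] open -0.0003
shift mm [-43.7  17.7  -1.4] frac [-0.0546  0.0221 -0.0017]
spin rad (about tool y, down => sign flip) 0.012 frac 0.025
```

View pics/e_topz.png

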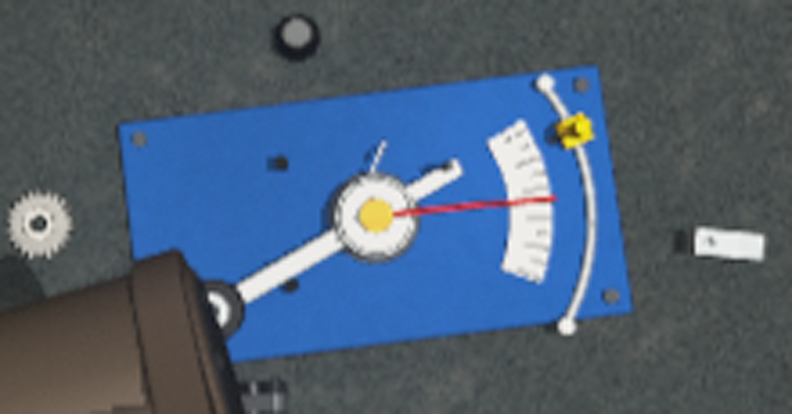

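View pics/e_scz.png

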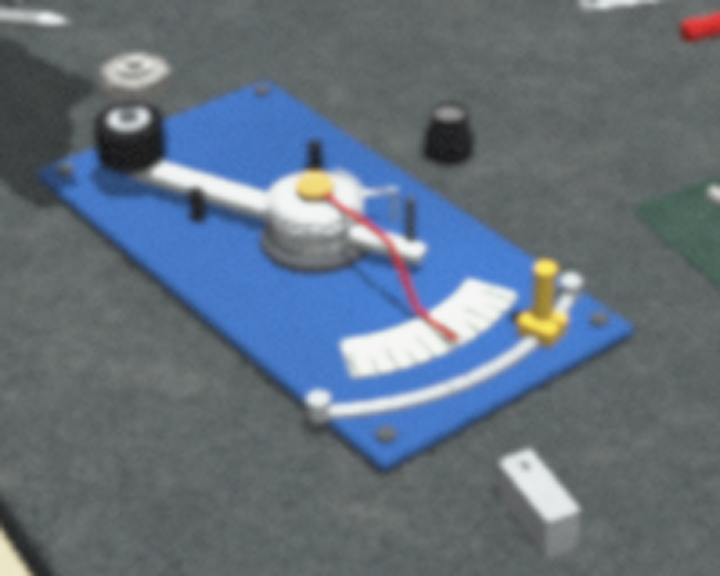

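```bash
cat >> h.py <<'E'
PIV=np.array([.5607,-.0008]);YAW=.0985
def stand(p): 
    a=YAW;d=np.asarray(p)[:2]-PIV; return np.array([np.cos(a)*d[0]+np.sin(a)*d[1],-np.sin(a)*d[0]+np.cos(a)*d[1]])
def world(s):
    a=YAW; return PIV+np.array([np.cos(a)*s[0]-np.sin(a)*s[1],np.sin(a)*s[0]+np.cos(a)*s[1]])
def reading(p):
    s=stand(p); return .4-np.arctan2(s[0],-s[1]), np.hypot(*s)
def peg(q,r=.155): return world([r*np.sin(.4-q),-r*np.cos(.4-q)])
E
python3 - <<'E'
from h import *
c=cam("top");z=lambda u,v:((u+.5)/3.6+225-.5,(v+.5)/3.6+160-.5)
s=cam("scene");zs=lambda u,v:((u+.5)/3.6+230-.5,(v+.5)/3.6+170-.5)
print("needle top",reading(ray(c,z(555,200),.02)),"scene",reading(ray(s,zs(455,339),.02)))
print("needle0 top",reading(ray(c,z(536,133),.02)),"scene",reading(ray(s,zs(514,296),.02)))
print("peg top",reading(ray(c,z(580,126),.059)),"scene",reading(ray(s,zs(545,264),.059)))
print("roller top",stand(ray(c,z(211,312),.06)),[-.130*np.sin(.4),.13*np.cos(.4)])
for q in [0.08,.1,.45,.48]: print(q,peg(q).round(4),proj(c,[*peg(q),.059]))
E
```

```text
needle top (np.float64(0.42856394860478736), np.float64(0.12800334440574912)) scene (np.float64(0.4116629437503408), np.float64(0.12719464995513424))
needle0 top (np.float64(0.042221501818300755), np.float64(0.1293377275792319)) scene (np.float64(0.006950616608491944), np.float64(0.1286928183837249))
peg top (np.float64(0.10878041504763086), np.float64(0.15206904803239893)) scene (np.float64(0.09545975678909341), np.float64(0.15264144454394177))
roller top [-0.05092373  0.12062656] [np.float64(-0.05062438450012457), np.float64(0.11973792922037507)]
0.08 [ 0.6237 -0.1424] [386.04734558 192.53036143]
0.1 [ 0.6208 -0.1437] [386.59406198 193.66226971]
0.45 [ 0.5682 -0.1556] [392.36617044 214.82407583]
0.48 [ 0.5636 -0.1558] [392.51256171 216.71200381]
```

Run:
```python
from h import *
from scipy.optimize import least_squares
c=cam("top");z=lambda u,v:((u+.5)/3.6+225-.5,(v+.5)/3.6+160-.5)
s=cam("scene");zs=lambda u,v:((u+.5)/3.6+230-.5,(v+.5)/3.6+170-.5)
for n,a,b in [("post+x",(545,82),(572,280)),("post-x",(567,326),(318,398)),("pegtop",(580,126),(545,264))]:
    r=least_squares(lambda p:np.r_[proj(c,p)-z(*a),proj(s,p)-zs(*b)],[.6,-.1,.03]);print(n,r.x.round(4),r.fun.round(2))
plan([.66,-.15,.15],0)
```

```text
post+x [ 0.654  -0.1244  0.024 ] [ 0.08 -0.14 -0.13  0.02]
post-x [ 0.4811 -0.1327  0.0243] [ 0.02 -0.05 -0.04  0.  ]
pegtop [ 0.6193 -0.1419  0.0598] [ 0.2  -0.35 -0.31  0.05]
t 10.48 pos [0.4431 0.1198 0.1497] xaxis ang 0.013 yaxis [-0.09  -0.015 -0.996] F [ 0.1   0.93 -0.59] open -0.0
shift mm [ 212.5  -15.9 -272.7] frac [ 0.2657 -0.0199 -0.3409]
spin rad (about tool y, down => sign flip) 0.013 frac 0.025
```

Call:
step_arm(
  commands=[
    {"linear": [0.03, -0.01, -0.04], "spin": 0.02},
    {"linear": [0.06, -0.02, -0.08], "spin": 0.02},
    {"linear": [0.09, -0.02, -0.12], "spin": 0.02},
    {"linear": [0.12, -0.02, -0.16], "spin": 0.02},
    {"linear": [0.15, -0.02, -0.19], "spin": 0.02},
  ],
)

```text
time_s: 10.9
tool_pos: [0.5663, -0.0339, 0.1557]
eef_rot: [-1.586, 0.072, 0.074]
wrist_force: [0.8, -0.1, 0.6]
opening: -0.0001
```

```bash
python3 -c "
from h import *
plan([.665,-.153,.15],0)"
```

```text
t 10.9 pos [ 0.5663 -0.0339  0.1557] xaxis ang 0.001 yaxis [-0.092 -0.016 -0.996] F [ 0.8  -0.09  0.59] open -0.0001
shift mm [  98.7   -1.5 -119.2] frac [ 0.1234 -0.0019 -0.149 ]
spin rad (about tool y, down => sign flip) 0.001 frac 0.001
```

Call:
step_arm(
  commands=[
    {"linear": [0.03, 0, -0.035], "spin": 0},
    {"linear": [0.06, 0, -0.07], "spin": 0},
    {"linear": [0.09, 0, -0.105], "spin": 0},
    {"linear": [0.123, 0, -0.149], "spin": 0},
    {"linear": [0.123, 0, -0.149], "spin": 0},
  ],
)

```text
time_s: 11.32
tool_pos: [0.6657, -0.1615, 0.1459]
eef_rot: [-1.59, 0.078, 0.07]
wrist_force: [-1.7, -0.8, -1.1]
opening: -0.0005
```

```bash
python3 -c "
from h import *
cam('wrist','f_wrist');cam('scene','f_scene');cam('top','f_top')
plan([.665,-.153,.042],0)"
```

```text
t 11.47 pos [ 0.6637 -0.1533  0.1465] xaxis ang -0.001 yaxis [-0.095 -0.015 -0.995] F [-0.61  1.   -1.86] open 0.0001
shift mm [ 11.2 103.9   1.9] frac [0.014  0.1299 0.0024]
spin rad (about tool y, down => sign flip) -0.001 frac -0.001
```

View pics/f_wrist.png

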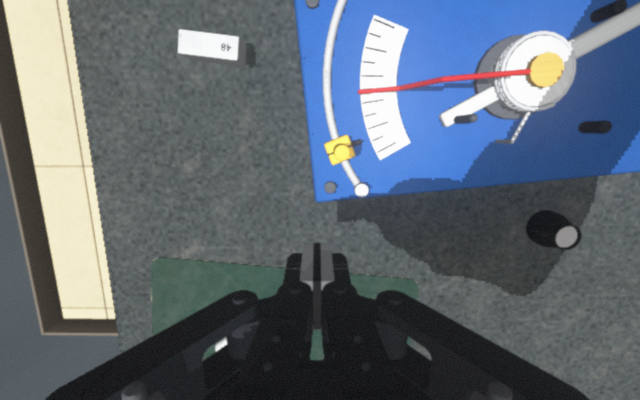

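The wrist view shows the needle tip at (360,92), the cursor block at (340,150) and the fingers clear. I'll descend with the fingers on the +x side of the peg.

Call:
step_arm(
  commands=[
    {"linear": [0.008, 0.03, 0], "spin": 0},
    {"linear": [0.01, 0.06, 0], "spin": 0},
    {"linear": [0.014, 0.09, 0.002], "spin": 0},
    {"linear": [0.014, 0.12, 0.002], "spin": 0},
    {"linear": [0.014, 0.13, 0.002], "spin": 0},
  ],
)

```text
time_s: 11.88
tool_pos: [0.6619, -0.1503, 0.038]
eef_rot: [-1.582, 0.078, 0.082]
wrist_force: [-0.9, 0.7, -0.6]
opening: 0.0004
```

```bash
python3 -c "
from h import *
cam('wrist','g_wrist');s=cam('scene','g_scene')
c=manip.camera('wrist')
plan([.65,-.15,.042],0)
im=cv2.imread('pics/g_scene.png')[170:330,280:480];cv2.imwrite('pics/g_scz.png',cv2.resize(im,None,fx=3.6,fy=3.6,interpolation=cv2.INTER_CUBIC))"
```

```text
t 12.03 pos [ 0.6644 -0.1521  0.0419] xaxis ang 0.001 yaxis [-0.097 -0.015 -0.995] F [1.03 0.13 0.45] open 0.0004
shift mm [-14.4   1.3   2.2] frac [-0.018   0.0016  0.0027]
spin rad (about tool y, down => sign flip) 0.001 frac 0.001
```

View pics/g_wrist.png

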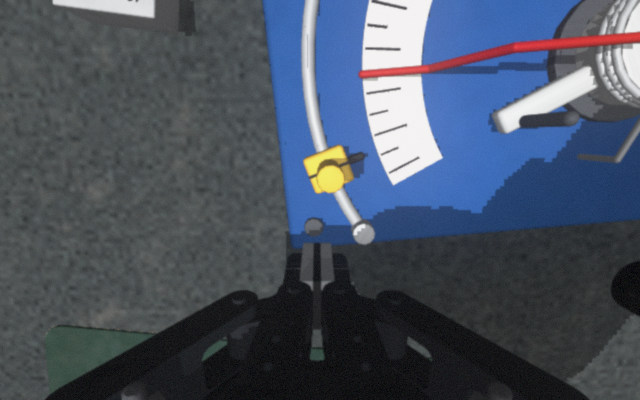

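View pics/g_scz.png

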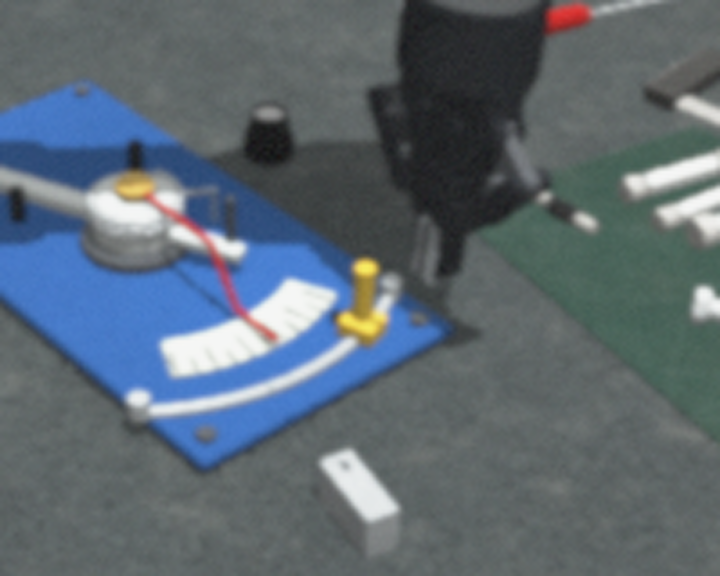

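Call:
step_arm(
  commands=[
    {"linear": [-0.01, 0.002, 0.004], "spin": 0},
    {"linear": [-0.02, 0.004, 0.009], "spin": 0},
    {"linear": [-0.029, 0.004, 0.009], "spin": 0},
    {"linear": [-0.029, 0.004, 0.009], "spin": 0},
  ],
)

```text
time_s: 12.37
tool_pos: [0.6408, -0.1449, 0.0427]
eef_rot: [-1.584, 0.074, 0.076]
wrist_force: [0.7, -0.1, -1.0]
opening: 0.0002
```

```bash
python3 -c "
from h import *
cam('wrist','h_wrist')
plan([.64,-.145,.042],0)
for q in [.11,.2,.3,.425]: print(q,peg(q).round(4))"
```

```text
t 12.42 pos [ 0.6414 -0.1452  0.0425] xaxis ang 0.0 yaxis [-0.095 -0.015 -0.995] F [ 0.86  0.08 -0.48] open 0.0004
shift mm [-1.4  0.7  0.2] frac [-0.0017  0.0008  0.0003]
spin rad (about tool y, down => sign flip) 0.0 frac 0.001
0.11 [ 0.6194 -0.1442]
0.2 [ 0.6063 -0.1489]
0.3 [ 0.5913 -0.1528]
0.425 [ 0.5721 -0.1554]
```

View pics/h_wrist.png

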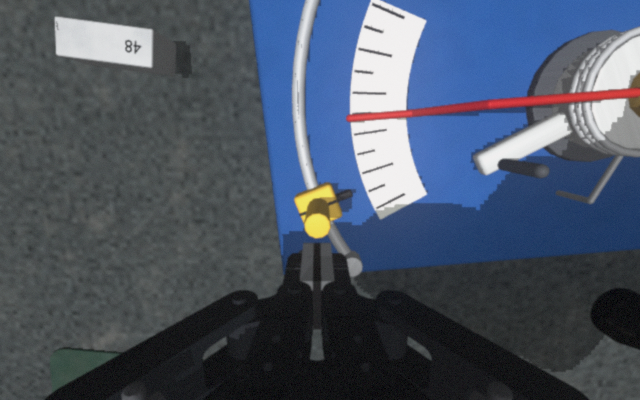

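The peg is centred in front of the fingers, so I'll push.

Call:
step_arm(
  commands=[
    {"linear": [-0.007, 0.001, -0.001], "spin": 0},
    {"linear": [-0.014, 0.0015, -0.003], "spin": 0},
    {"linear": [-0.021, 0.002, -0.005], "spin": 0},
    {"linear": [-0.021, 0.002, -0.005], "spin": 0},
  ],
)

```text
time_s: 12.75
tool_pos: [0.6235, -0.1504, 0.0429]
eef_rot: [-1.585, 0.075, 0.075]
wrist_force: [0.3, -0.8, 1.0]
opening: -0.0003
```

```bash
python3 -c "
from h import *
cam('wrist','i_wrist')
plan([.608,-.1528,.042],0)"
```

```text
t 12.8 pos [ 0.6238 -0.15    0.0428] xaxis ang -0.001 yaxis [-0.095 -0.015 -0.995] F [0.07 0.37 0.35] open -0.0001
shift mm [-15.7   2.4  -2.8] frac [-0.0196  0.0029 -0.0035]
spin rad (about tool y, down => sign flip) -0.001 frac -0.001
```

View pics/i_wrist.png

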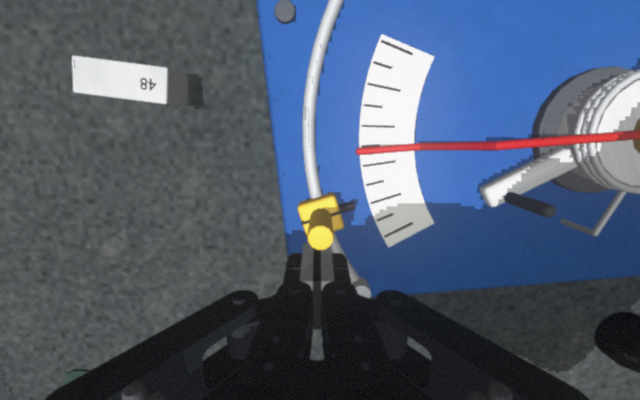

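Call:
step_arm(
  commands=[
    {"linear": [-0.005, 0.001, -0.001], "spin": 0},
    {"linear": [-0.01, 0.002, -0.002], "spin": 0},
    {"linear": [-0.015, 0.003, -0.003], "spin": 0},
    {"linear": [-0.02, 0.003, -0.0035], "spin": 0},
    {"linear": [-0.022, 0.003, -0.0035], "spin": 0},
  ],
)

```text
time_s: 13.22
tool_pos: [0.6052, -0.1531, 0.042]
eef_rot: [-1.585, 0.076, 0.075]
wrist_force: [0.6, -0.6, -0.2]
opening: 0.0
```

```bash
cat > look.py <<'E'
from h import *
import sys
n=sys.argv[1]
c=cam('wrist',n)
plan([.589,-.1554,.042],0)
np.savez(f'{n}.npz',K=c["mtx"],T=c["world_to_cam"])
E
python3 look.py j_wrist
```

```text
t 13.27 pos [ 0.6052 -0.153   0.0421] xaxis ang -0.001 yaxis [-0.096 -0.015 -0.995] F [ 0.1  -0.15  0.11] open -0.0003
shift mm [-16.1   1.7  -2.4] frac [-0.0201  0.0021 -0.003 ]
spin rad (about tool y, down => sign flip) -0.001 frac -0.002
```

View pics/j_wrist.png

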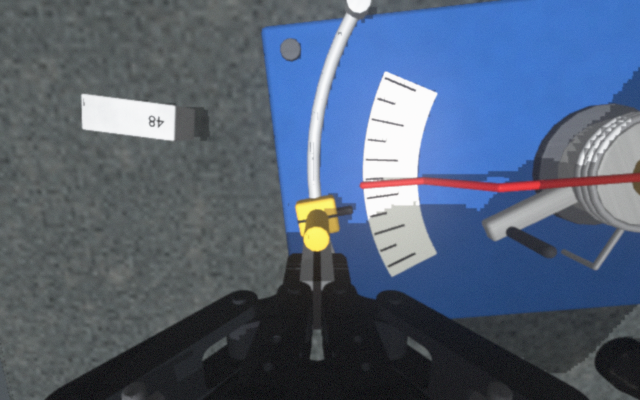

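Run:
```python
from h import *
d=np.load('j_wrist.npz');c={"mtx":d["K"],"world_to_cam":d["T"]}
for n,p,z in [("tip",(361,185),.02),("pegtop",(317,238),.059),("elbow",(500,188),.045)]:
    w=ray(c,p,z);print(n,w.round(4),reading(w))
print([ (q,proj(c,[*peg(q),.059]).round(1)) for q in (.3,.32,.35,.425)], proj(c,[*PIV,.057]))
im=cv2.imread('pics/j_wrist.png')[140:300,260:460];cv2.imwrite('pics/j_z.png',cv2.resize(im,None,fx=3.6,fy=3.6,interpolation=cv2.INTER_CUBIC))
```

```text
tip [ 0.5713 -0.1293  0.02  ] (np.float64(0.41635982075938277), np.float64(0.1289103908819672))
pegtop [ 0.5884 -0.1528  0.059 ] (np.float64(0.31847692698269725), np.float64(0.15448647002395874))
elbow [ 0.5683 -0.0679  0.045 ] (np.float64(0.38530536249384), np.float64(0.0675302954319747))
[(0.3, array([317.1, 244.3])), (0.32, array([315.8, 237.7])), (0.35, array([314. , 227.7])), (0.425, array([311. , 201.8]))] [679.10895222 175.55233375]
```

View pics/j_z.png

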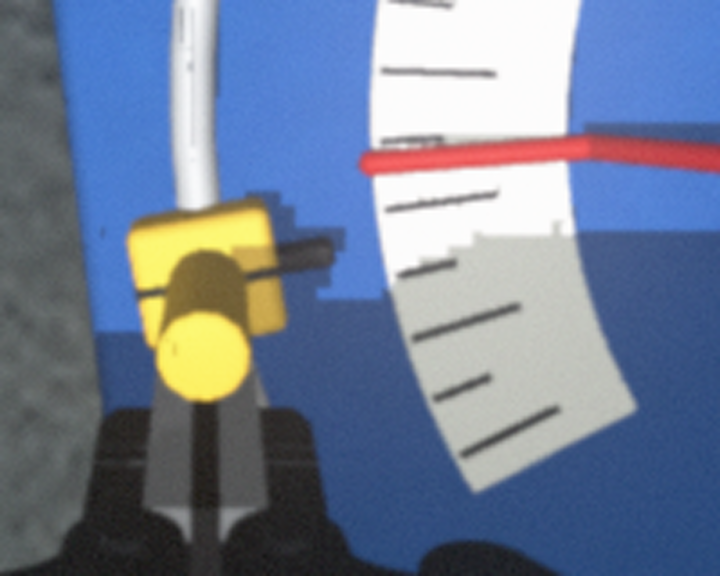

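Call:
step_arm(
  commands=[
    {"linear": [-0.005, 0.0005, -0.001], "spin": 0},
    {"linear": [-0.01, 0.001, -0.002], "spin": 0},
    {"linear": [-0.014, 0.0015, -0.0025], "spin": 0},
    {"linear": [-0.018, 0.002, -0.0025], "spin": 0},
    {"linear": [-0.018, 0.002, -0.0025], "spin": 0},
  ],
)

```text
time_s: 13.68
tool_pos: [0.5898, -0.1551, 0.0419]
eef_rot: [-1.585, 0.077, 0.075]
wrist_force: [0.1, 1.1, -0.2]
opening: -0.0002
```

```bash
python3 look.py k_wrist
python3 - <<'E'
import cv2
im=cv2.imread('pics/k_wrist.png')[140:300,260:460];cv2.imwrite('pics/k_z.png',cv2.resize(im,None,fx=3.6,fy=3.6,interpolation=cv2.INTER_CUBIC))
E
```

```text
t 13.73 pos [ 0.5901 -0.155   0.0419] xaxis ang -0.001 yaxis [-0.096 -0.015 -0.995] F [ 0.28 -0.1  -0.1 ] open 0.0002
shift mm [-1.1  0.  -0.4] frac [-0.0014  0.     -0.0005]
spin rad (about tool y, down => sign flip) -0.001 frac -0.003
```

View pics/k_z.png

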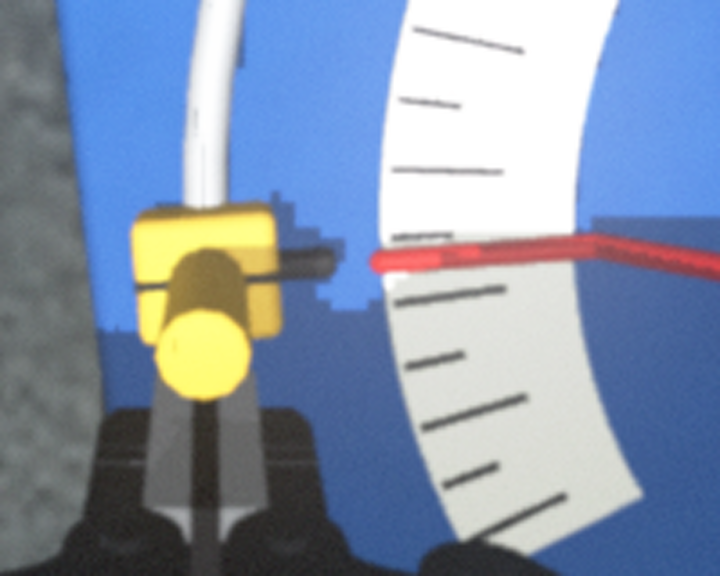

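Run:
```python
from h import *
d=np.load('k_wrist.npz');c={"mtx":d["K"],"world_to_cam":d["T"]}
z=lambda u,v:((u+.5)/3.6+260-.5,(v+.5)/3.6+140-.5)
for n,p,h in [("tip",(377,263),.02),("pegtop",(203,355),.059),("idxL",(137,287),.025),("idxR",(280,277),.025),("tick20",(396,303),.013),("tick25",(392,238),.013),("tick0",(470,541),.013)]:
    w=ray(c,z(*p),h);print(n,w.round(4),np.round(reading(w),4))
print(np.radians([20,25]))
```

```text
tip [ 0.5715 -0.129   0.02  ] [0.4143 0.1286]
pegtop [ 0.5731 -0.1553  0.059 ] [0.4183 0.1549]
idxL [ 0.5741 -0.1658  0.025 ] [0.4174 0.1656]
idxR [ 0.5725 -0.1442  0.025 ] [0.4167 0.1439]
tick20 [ 0.58   -0.1247  0.013 ] [0.344  0.1254]
tick25 [ 0.5692 -0.1257  0.013 ] [0.4307 0.1252]
tick0 [ 0.6219 -0.1108  0.013 ] [-0.0092  0.1259]
[0.34906585 0.43633231]
```

The cursor and needle agree within about 0.005 rad. I'll back off and check.

Call:
step_arm(
  commands=[
    {"linear": [0.008, 0, 0], "spin": 0},
    {"linear": [0.02, 0, 0], "spin": 0},
    {"linear": [0.03, -0.03, 0], "spin": 0},
    {"linear": [0.03, -0.08, 0], "spin": 0},
    {"linear": [0.03, -0.12, 0], "spin": 0},
  ],
)

```text
time_s: 14.15
tool_pos: [0.6239, -0.1533, 0.1362]
eef_rot: [-1.584, 0.077, 0.077]
wrist_force: [1.4, 0.2, -0.1]
opening: -0.0002
```

Call:
step_arm(
  commands=[
    {"linear": [0.03, -0.05, 0], "spin": 0},
    {"linear": [0.06, -0.08, 0], "spin": 0},
    {"linear": [0.06, -0.08, 0], "spin": 0},
  ],
)

```text
time_s: 14.4
tool_pos: [0.6855, -0.1515, 0.2017]
eef_rot: [-1.586, 0.065, 0.069]
wrist_force: [0.2, 1.1, 0.6]
opening: -0.0001
```

```bash
python3 look.py l_wrist
python3 - <<'E'
from h import *
cam('top','l_top');cam('scene','l_scene')
a=cv2.imread('pics/l_top.png')[160:275,225:445];b=cv2.imread('pics/l_wrist.png')[0:230,220:640]
cv2.imwrite('pics/l_z.png',np.vstack([cv2.resize(a,None,fx=2.6,fy=2.6,interpolation=cv2.INTER_CUBIC),cv2.resize(b,(572,290))]))
E
```

```text
t 14.45 pos [ 0.6823 -0.1518  0.1983] xaxis ang 0.001 yaxis [-0.09  -0.016 -0.996] F [-0.92  0.12 -0.83] open 0.0001
shift mm [-78.8 164.1  -0.9] frac [-0.0985  0.2051 -0.0012]
spin rad (about tool y, down => sign flip) 0.001 frac 0.002
```

View pics/l_z.png

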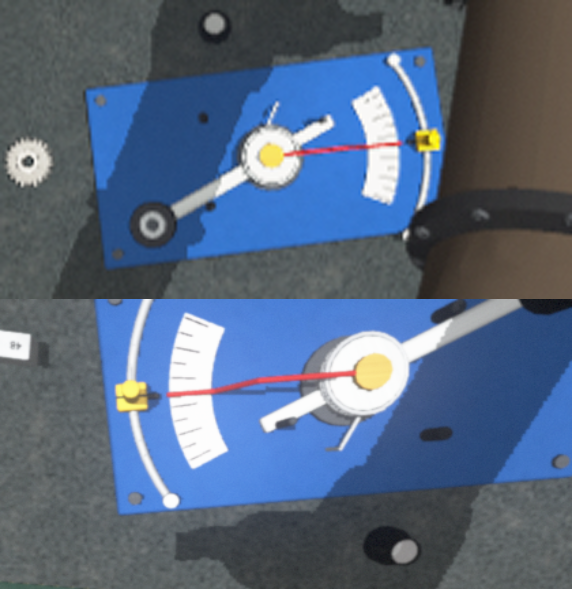

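View pics/l_wrist.png

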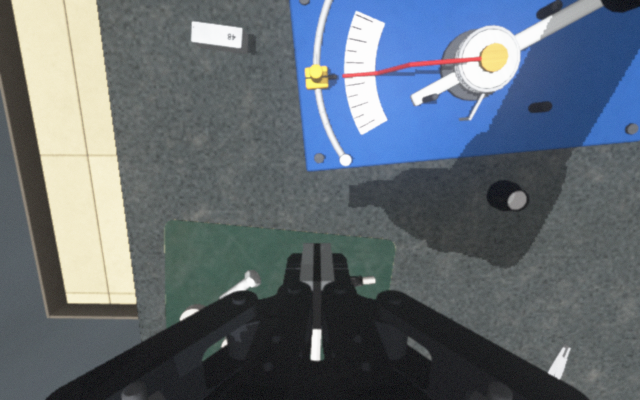

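View pics/l_scene.png

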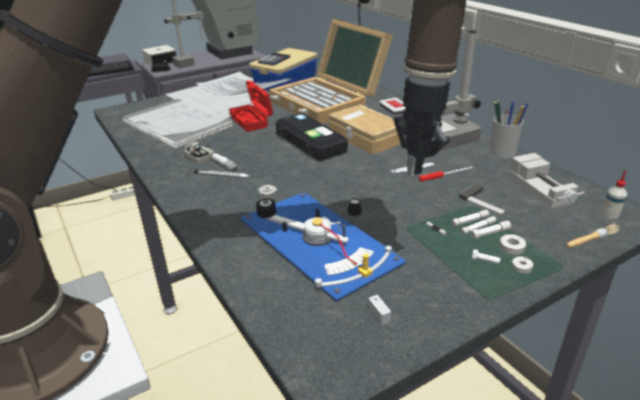

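Run:
```python
from h import *
d=np.load('l_wrist.npz');c={"mtx":d["K"],"world_to_cam":d["T"]}
print(reading(ray(c,(345,76),.02)),reading(ray(c,(317,71.5),.059)))
t=cam("top");z=lambda u,v:((u+.5)/2.6+225-.5,(v+.5)/2.6+160-.5)
print(reading(ray(t,z(401,144),.02)),reading(ray(t,z(432,138),.059)),stand(ray(t,z(152,224),.06)))
o=manip.get_obs();print(o["wrist_force"],o["joint_vel"].round(3) if hasattr(o["joint_vel"],'round') else o["joint_vel"])
manip.hand_in()
```

```text
(np.float64(0.4116238314209031), np.float64(0.1267111849388224)) (np.float64(0.4125673777539295), np.float64(0.15370951053978943))
(np.float64(0.42646224784907333), np.float64(0.1283355868525674)) (np.float64(0.4150035993138185), np.float64(0.15182982738972262)) [-0.04978879  0.12072939]
[ 0.31017708  0.17112179 -0.46774843] [ 0.002 -0.002 -0.001  0.024 -0.    -0.001 -0.001]
the job is handed in; nothing more can be done
```

I loaded the roller with the shut fingertips to a mean of 12.0 N and held it for about 1.2 s. I then eased the arm back to its stop, let go, and set the yellow cursor to the needle's reading. The job is handed in; no verdict was reported.

**Load:** single wrist-force readings during the hold ranged from 11.2 to 13.5 N, which includes sensor noise. I have no separate reading of the roller contact force itself. On the way up, friction added up to about 5 N of vertical force. I trimmed it to about 1 N for the hold, and no reading I took exceeded 14 N.

**Cursor against needle:** the tolerance is 0.035 rad.

| Final view | Needle (rad) | Cursor (rad) | Difference (rad) |
|---|---|---|---|
| Wrist camera | 0.412 | 0.413 | 0.001 |
| Top camera | 0.426 | 0.415 | 0.011 |

**Other checks:** the roller sits within about 1 mm of its rest position. In the last pictures the gear, loupe and gauge bar look unmoved, though I did not re-measure them. The robot is well clear of everything, at about 15 s of the 69 s allowed.

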